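# Hold a reference filter in the light-beam reader

## Robot

A 6-joint arm with a two-finger parallel gripper is mounted at the origin on a cart in front of the work surface, level with it; the furniture and walls round the work are solid. World frame = base frame: x ahead of the robot, y to its left, z up, the work surface at z = 0. Lengths are in mm, angles in rad, forces in N, time in s.
With the tool pointing down it reaches from about 275 to 825 mm from the base axis. Payload 5.2 kg.
Tool frame: the origin (TCP) lies at the very end of the fingers, on their centre line; the grasp point (between the pads) lies 19 mm behind it; z points along the fingers, y is the direction in which the jaws open and shut (so a half turn about z gives the same grasp; the last joint's range is limited). The gripper opens to 93 mm and grips with 3 to 60 N. Pads are 15 mm wide; open, the fingers measure 128 mm over their backs; the gripper's body (75 mm by 188 mm) begins 65 mm behind the grasp point.
Start: joints at [0.938, 0.259, 1.535, -0, 1.348, -0.203], TCP at [229.158, 499.991, 218.653] pointing down, gripper open.
Joint ranges: [-3.14, 3.14], [-0.91, 2.08], [0.19, 2.58], [-1.22, 4.36], [0.22, 2.71], [-3.12, 3.12]. Speed limits (rad/s): [2.57, 2.57, 3.14, 3.14, 3.14, 3.14].

## Interface

Orientations are given as [roll, pitch, yaw] about the fixed x, y, z axes, in that order (R = Rz(yaw) Ry(pitch) Rx(roll)).
In Python, from bench import robot gives the robot as it stands. The module is installed in compiled form; this text tells all that it offers. Calls block until the motion is done:
- robot.move_ptp(position, orientation): joint-space move of the TCP to a pose.
- robot.move_linear(position, ori=None, speed=150, f_stop=None): straight line of the TCP; ori=None keeps the orientation; speed is the mean speed in mm/s. With f_stop (N) it stops when the force on the tool has changed by that much, and returns True; else False.
- robot.move_j(angles): joint-space move.
- robot.move_gripper(opening): opening from 0.0 (shut) to 1.0 (fully open); the grip force is fixed at half the most; returns when the fingers have stopped.
- robot.sleep(seconds).
- robot.inverse_kinematics(position, orientation): joint angles nearest the present ones, or None.
- robot.get_image(name): name is "side" or "top"; returns a dict with "img" (420x560x3 uint8, blue, green, red), "fovy" (degrees; the focal length in pixels is half the picture's height over the tangent of half this angle, whatever the lens; pixels are square), "cx", "cy" (the principal point, pixels), "k1" (the pictures are not rectified: a ray, as slopes to the right and down, at radius r is drawn at 1 + k1 r^2 times it, then the intrinsics apply), "eye" and "orientation" of the camera in the world. Camera axes: x right, y down, z forward; pixel columns grow to the right and rows downward; lengths in mm; the calibration is good to about 2 mm. A picture is of the moment at which its call begins. There is no depth.
A pose or a line that the arm cannot do raises robot.MotionError and nothing moves.
- robot.hand_in(): hands the job in, once; it reports no verdict.
Readings, each from a call of its own:
- robot.current_t(): time.
- robot.current_qpos(): joint angles.
- robot.current_joint_vel(): joint speeds.
- robot.current_joint_efforts(): joint torques, N m.
- robot.current_tcp_pos(): TCP position.
- robot.current_eef_rot(): TCP orientation.
- robot.current_contact_force(): force on the tool from outside, world axes, zero at the start.
- robot.current_ft_torque(): the same for the moment, N m.
- robot.current_gripper_width(): opening from 0.0 (shut) to 1.0 (fully open).
Only numpy, scipy, OpenCV 4.12 (cv2) and the standard library are available. Lean on these libraries where they do the work, as an engineer would, in place of code of your own. Each camera call takes 0.05 s, during which the arm holds its last target.

## Task

Push the reader's sample drawer fully shut, then take the filter blade with the orange grip and amber window out of its rack and pass it, window end down, through the slot in the top of the reader until the white line round the blade is level with the top of the slot's collar. Nothing in the reader carries the blade at that height, so finish while still holding it there upright, without pressing it hard against the slot, and leave the green filter, the small dropper bottle and the small beaker alone.

Things in the scene. Friction and masses are not known exactly. Their poses are not given: they have to be found in the camera images.
- reader: White instrument housing fixed on the worktop, 120 (x) x 190 (y) x 76 mm high, plus a dark steel slot collar on its top. Origin: centre of the underside. Its own x points from its front (drawer) face to its back, its y to its left, z up. Front face at own x = -60 mm. Drawer in the left half (y = +45 mm), slot in the right half (y = -50 mm).
- slot (a point): Centre of the slot's mouth, on the top face of the collar, 88 mm above the worktop; axes as the reader's. The collar is 76 (x) x 44 (y) x 12 mm. The slot goes vertically through it, 44 mm long along the reader's x and 10 mm wide along its y (the blade is 40 x 8 mm: 2 mm wider than the blade's thickness, 4 mm longer than its width), with a 3 mm chamfer at the mouth. Under the collar is a wider well whose floor is 84 mm below this point.
- reader_drawer (a joint): Sample drawer of the reader, in m: 0 = shut, with the 6 mm thick front plate against the housing; grows as it is pulled out along the reader's -x, up to 0.055. Starts 0.030 to 0.050 out. Slides with about 2 N friction and stays where left.
- drawer_front (a point): Centre of the outer face of the drawer's grey front plate (84 wide along the reader's y, 50 mm high, from 12 to 62 mm above the worktop); axes as the reader's, so it is shut by pushing along +x. When shut this point is 66 mm in front of the reader's origin.
- filter_amber: Loose flat filter blade with an amber round window near its foot and an ORANGE grip at the top; 8 mm thick (own x), 40 mm wide (own y), 120 mm tall (own z up), 0.05 to 0.12 kg. Origin: centre of its foot. It is black with a white line round it 66 mm above the foot; the orange grip covers 86 to 120 mm above the foot. The lowest 6 mm are bevelled to 6 x 37 mm. Stands upright in a pocket of the rack, foot 4 mm above the worktop. Either way round may go in the slot.
- filter_amber_line (a point): Point on the amber blade's centre axis at the height of its white line, 66 mm above its foot.
- filter_green: The same blade with a green window and GREEN grip, in the other pocket of the rack; to be left there.
- rack: Grey rack on a black base plate, fixed on the worktop: 58 (x) x 158 (y) x 34 mm high. Origin: centre of the underside. Two pockets 30 mm deep at own y = -36 and +36 mm, each 12 mm (x) x 45 mm (y), round a blade 8 x 40 mm; blades lift out straight up. Which filter is in which pocket changes.
- bottle_small: Small dropper bottle with a black dropper cap, 35 mm across, 92 mm tall, loose behind the work. Origin: centre of its underside. Leave it alone.
- beaker_small: Small clear beaker, 53 mm across, 66 mm tall, loose at the front of the worktop. Origin: centre of its underside. Leave it alone.
Things that resemble listed ones, but are neither listed nor needed, are in the scene too. Leave any blue look-alike of the filter_amber alone.

How it is judged:
By the outcome, as a careful person would: the job done as asked, in the order asked, and still so for the second after the job is handed in, while the arm keeps its last pose, push and grip.
It also fails if it takes over 59 s, if anything falls off the work surface, if the arm or the gripper's body presses on something with over 40 N, if the wrist force passes 120 N, or if a joint passes its speed limit or range.

## Working session

There is one attempt and no reset: what is moved stays moved. The work goes in short steps, each a Python script; the robot and the scene stay as the last script left them, time stands still between calls to the robot, and variables do not carry over. Pictures are saved under pics/ and viewed, and the job is handed in when it is done.

```bash
mkdir -p pics; ls; cat > h.py <<'E'
import numpy as np, cv2
from bench import robot
from scipy.spatial.transform import Rotation as Ro
def snap(n,f):
    d=robot.get_image(n); cv2.imwrite(f'pics/{f}.png',d['img']); np.save(f'pics/{f}.npy',d,allow_pickle=True); return d
def load(f): return np.load(f'pics/{f}.npy',allow_pickle=True).item()
def Rc(d):
    o=np.array(d['orientation'],float)
    return o if o.shape==(3,3) else Ro.from_euler('xyz',o).as_matrix()
def F(d): return 210/np.tan(np.radians(d['fovy'])/2)
def ray(d,u,v):
    f=F(d); K=np.array([[f,0,d['cx']],[0,f,d['cy']],[0,0,1]])
    p=cv2.undistortPoints(np.array([[[u,v]]],float),K,np.array([d['k1'],0,0,0,0.]))[0,0]
    r=Rc(d)@np.array([p[0],p[1],1]); return np.array(d['eye'],float),r/np.linalg.norm(r)
def onz(d,u,v,z):
    e,r=ray(d,u,v); return e+r*(z-e[2])/r[2]
def tri(d1,p1,d2,p2):
    a,r=ray(d1,*p1); b,s=ray(d2,*p2)
    t=np.linalg.lstsq(np.c_[r,-s],b-a,rcond=None)[0]
    A=a+r*t[0];B=b+s*t[1]; return (A+B)/2,np.linalg.norm(A-B)
def proj(d,P):
    c=Rc(d).T@(np.array(P,float)-np.array(d['eye'])); s=c[:2]/c[2]; s=s*(1+d['k1']*(s@s))
    return s*F(d)+[d['cx'],d['cy']]
E
python3 - <<'E'
from h import *
for n in('top','side'):
    d=snap(n,n+'0'); print({k:v for k,v in d.items() if k!='img'})
print(robot.current_t(),robot.current_eef_rot())
E
```

```text
pics
{'fovy': 49.12198166370028, 'cx': 279.49335821088135, 'cy': 208.3635438815834, 'k1': 0.02308674709158368, 'eye': array([489.00173108,  88.37783739, 996.24936599]), 'orientation': array([-3.06711323, -0.02577498, -1.57949372])}
{'fovy': 57.95152657874966, 'cx': 280.2045552222285, 'cy': 210.8848830914675, 'k1': -0.08718862767643176, 'eye': array([ 320.73226488, -529.24787891,  637.20268687]), 'orientation': array([-2.28076957,  0.01846344, -0.40331519])}
0.1 [-3.13998997e+00 -3.15706113e-04  2.71187369e+00]
```

View pics/top0.png

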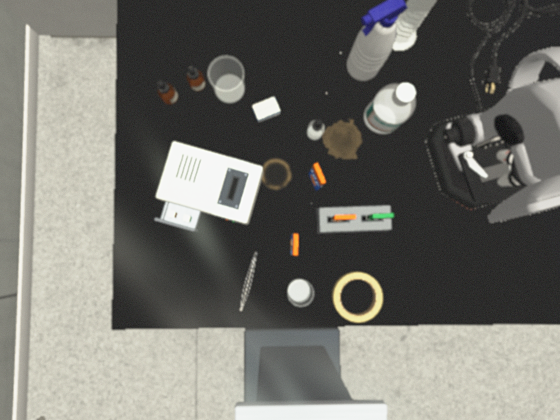

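View pics/side0.png

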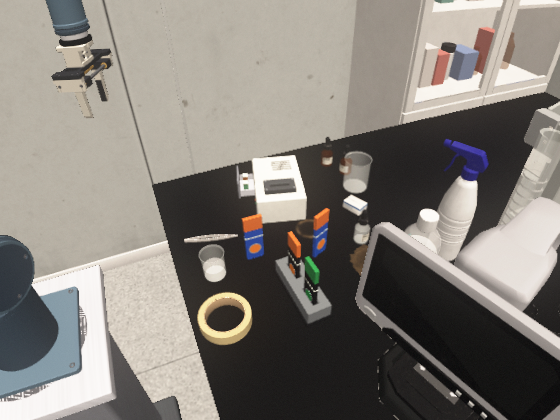

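```bash
python3 - <<'E'
from h import *
for n in('top0','side0'):
    d=load(n)
    for P in ([229,500,219],[229,500,350],[0,0,0],[400,0,0]): print(n,P,proj(d,P).round(1))
t=load('top0')
for p in [(342,217),(379,216),(295,244),(318,175),(210,180)]: print(p,onz(t,*p,100).round())
def big(f,n,x0,x1,y0,y1,s):
    cv2.imwrite(f'pics/{n}.png',cv2.resize(load(f)['img'][y0:y1,x0:x1],None,fx=s,fy=s,interpolation=cv2.INTER_CUBIC))
big('top0','crop_rd',140,280,130,240,5)
big('top0','crop_rk',280,410,150,260,5)
big('side0','crop_srd',220,330,130,230,6)
big('side0','crop_srk',230,350,200,330,4)
E
```

```text
top0 [229, 500, 219] [ 11.5 408.1]
top0 [229, 500, 350] [-44.6 444.4]
top0 [0, 0, 0] [311.8 479.3]
top0 [400, 0, 0] [309.  283.8]
side0 [229, 500, 219] [ 97.5 108.3]
side0 [229, 500, 350] [81.5 59.1]
side0 [0, 0, 0] [ 27.2 342.3]
side0 [400, 0, 0] [222.9 279.6]
(342, 217) [538. -58. 100.]
(379, 216) [ 539. -131.  100.]
(295, 244) [486.  35. 100.]
(318, 175) [621. -12. 100.]
(210, 180) [612. 200. 100.]
```

```bash
sleep 1
```

```text
(no output)
```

View pics/crop_rd.png

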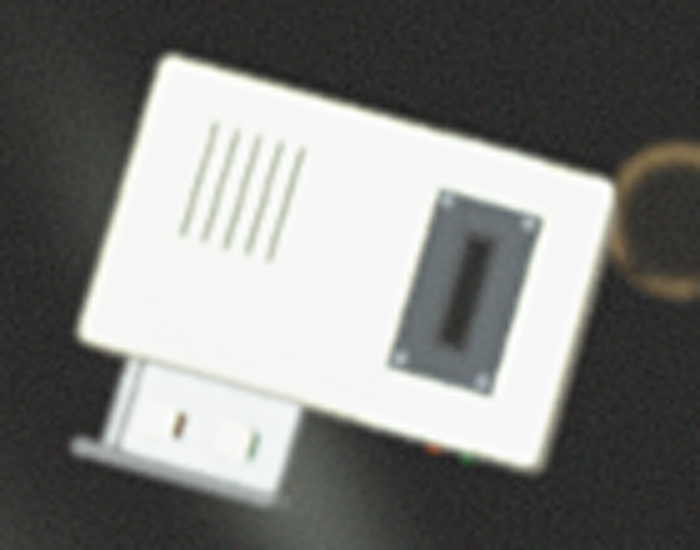

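View pics/crop_rk.png

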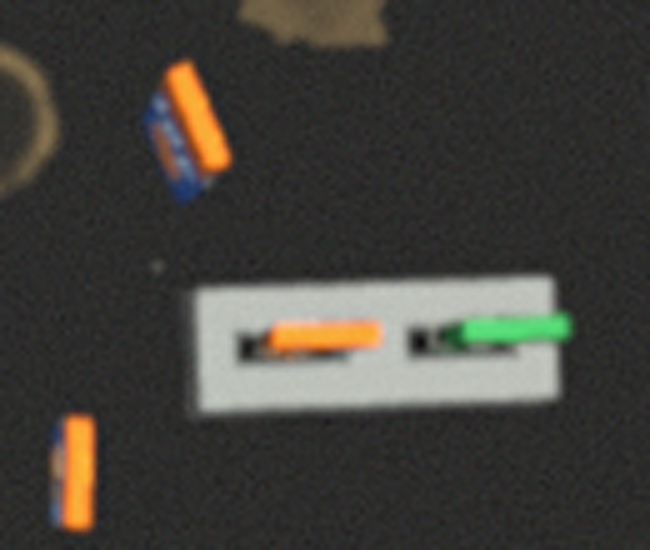

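View pics/crop_srd.png

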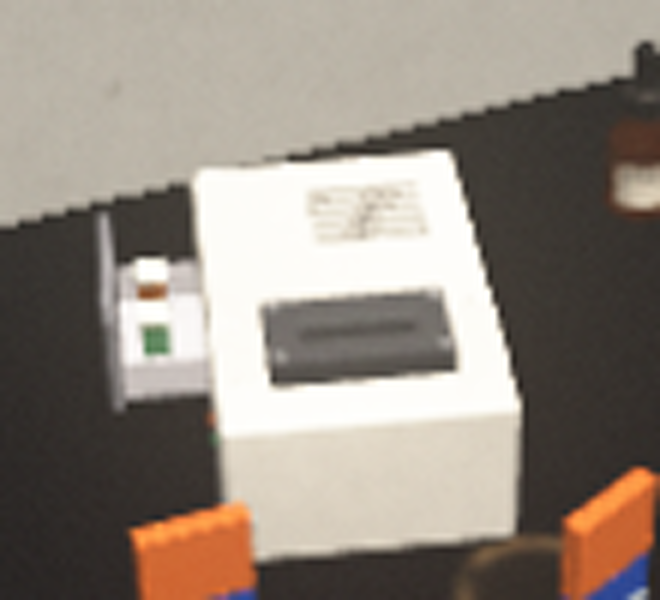

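View pics/crop_srk.png

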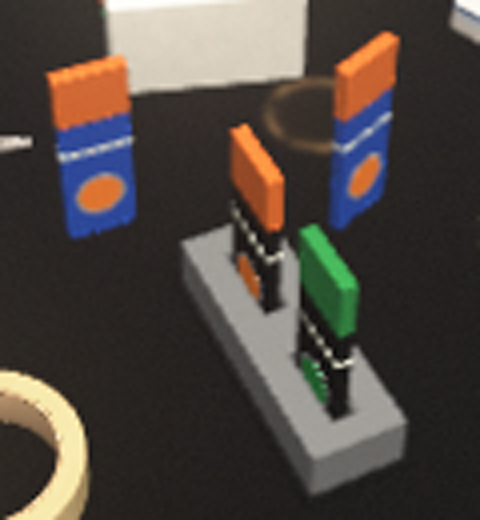

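```bash
python3 - <<'E'
from h import *
t=load('top0');s=load('side0')
def rect(pts):
    c,wh,a=cv2.minAreaRect(pts.astype(np.float32)); return np.round(c,1),np.round(wh,1),round(a,2)
def cont(d,mask,z,box):
    m=np.zeros_like(mask);x0,x1,y0,y1=box;m[y0:y1,x0:x1]=mask[y0:y1,x0:x1]
    c=max(cv2.findContours(m,cv2.RETR_EXTERNAL,cv2.CHAIN_APPROX_NONE)[0],key=cv2.contourArea)[:,0]
    return np.array([onz(d,*p,z)[:2] for p in c])
S=4
# upsample
def up(d): 
    return cv2.cvtColor(cv2.resize(d['img'],None,fx=S,fy=S,interpolation=cv2.INTER_CUBIC),cv2.COLOR_BGR2GRAY)
def contu(d,lo,hi,z,box,inv=False):
    g=up(d);m=np.zeros_like(g);x0,x1,y0,y1=[S*b for b in box]
    mm=cv2.inRange(g,lo,hi); m[y0:y1,x0:x1]=mm[y0:y1,x0:x1]
    c=max(cv2.findContours(m,cv2.RETR_EXTERNAL,cv2.CHAIN_APPROX_NONE)[0],key=cv2.contourArea)[:,0]
    return np.array([onz(d,(p[0]+.5)/S-.5,(p[1]+.5)/S-.5,z)[:2] for p in c])
print('reader top',rect(contu(t,150,255,76,(150,270,135,215))))
print('collar top',rect(contu(t,0,170,88,(212,252,164,212))))
print('collar side',rect(contu(s,0,150,88,(258,300,176,196))))
g=up(t);print(g[4*188,4*210:4*255:4]); g=up(s);print(g[4*176:4*198:2,4*280])
print('slot top',rect(contu(t,0,70,88,(222,242,172,204))))
print('slot side',rect(contu(s,0,70,88,(266,292,180,190))))
# grips
for n,d in (('t',t),('s',s)):
    h=cv2.cvtColor(cv2.resize(d['img'],None,fx=S,fy=S,interpolation=cv2.INTER_CUBIC),cv2.COLOR_BGR2HSV)
    for nm,lo,hi in(('or',(3,150,120),(20,255,255)),('gr',(45,100,80),(80,255,255))):
        m=cv2.inRange(h,lo,hi)
        for c in cv2.findContours(m,cv2.RETR_EXTERNAL,cv2.CHAIN_APPROX_NONE)[0]:
            if cv2.contourArea(c)>600:
                q=cv2.minAreaRect(c); print(n,nm,np.round(np.array(q[0])/S,1),np.round(np.array(q[1])/S,1),round(q[2],1), cv2.boxPoints(q).round()/S if n=='t' else '')
                if n=='t': 
                    P=np.array([onz(d,(p[0]+.5)/S-.5,(p[1]+.5)/S-.5,124)[:2] for p in c[:,0]]); print('  z124',rect(P))
# rack
print('rack',rect(contu(t,110,255,34,(312,397,200,238))))
E
```

```text
reader top (array([598.6, 207.9]), array([193.4, 150.1]), 73.82)
collar top (array([597.8, 157.1]), array([42.5, 73.5]), 73.41)
collar side (array([596.3, 148.8]), array([55.3, 74.3]), 73.52)
[246 246 246 247 247 247 247 247 247 248 253 235 168 115 108 111 112 114
 110 106  91  69  54  49  53  62  81 100 113 116 113 114 109 103 159 234
 254 248 247 247 247 247 247 247 247]
[253 253 254 251 252 230 194 152 126 111 112 117 118 117 114 107  99  92
  87  90 100 110 113 115 117 114 110 102  95  89  87  85  75  93 133 187
 226 253 255 253 253 253 254 254]
slot top (array([597.7, 156.8]), array([ 9.1, 43.5]), 73.67)Traceback (most recent call last):
  File "<stdin>", line 23, in <module>
  File "<stdin>", line 16, in contu
ValueError: max() iterable argument is empty
```

```bash
cat >> h.py <<'E'
S=4
def rect(pts):
    c,wh,a=cv2.minAreaRect(pts.astype(np.float32)); return np.round(c,1),np.round(wh,1),round(a,2)
def un(p): return (p[0]+.5)/S-.5,(p[1]+.5)/S-.5
def upc(d): return cv2.resize(d['img'],None,fx=S,fy=S,interpolation=cv2.INTER_CUBIC)
def contu(d,lo,hi,z,box,raw=False):
    g=upc(d)
    g=cv2.cvtColor(g,cv2.COLOR_BGR2GRAY) if np.isscalar(lo) else cv2.cvtColor(g,cv2.COLOR_BGR2HSV)
    m=np.zeros(g.shape[:2],np.uint8);x0,x1,y0,y1=[S*b for b in box]
    mm=cv2.inRange(g,lo,hi); m[y0:y1,x0:x1]=mm[y0:y1,x0:x1]
    c=max(cv2.findContours(m,cv2.RETR_EXTERNAL,cv2.CHAIN_APPROX_NONE)[0],key=cv2.contourArea)[:,0]
    if raw: return np.array([un(p) for p in c])
    return np.array([onz(d,*un(p),z)[:2] for p in c])
OR=((3,150,120),(20,255,255));GR=((45,100,80),(80,255,255))
E
python3 - <<'E'
from h import *
t=load('top0');s=load('side0')
for th in(92,96,100): print('slot side',rect(contu(s,0,th,88,(266,291,180,189))))
for th in(60,80,90):print('slot top',rect(contu(t,0,th,88,(222,242,172,204))))
for z in(120,124,128): print('amber top',z,rect(contu(t,*OR,z,(325,365,205,228))),'green',rect(contu(t,*GR,z,(360,400,205,228))))
# amber top face in side view corners: extremes
c=contu(s,*OR,0,(284,303,225,262),raw=True); 
print('side amber hull', cv2.approxPolyDP(cv2.convexHull(c.astype(np.float32)),1,True)[:,0].round(1).tolist())
print('rack',rect(contu(t,110,255,34,(312,397,200,238))))
for th in(40,60,80):
  pass
# drawer front plate outer bottom edge top view
print('rdr',[proj(t,[597,157,88]),proj(s,[597,157,88])])
E
```

```text
slot side (array([598.7, 153.1]), array([ 5.3, 43.9]), 72.81)
slot side (array([598.4, 153.2]), array([ 6.9, 45.9]), 72.82)
slot side (array([598.4, 153.1]), array([ 8.5, 47.1]), 73.78)
slot top (array([597.6, 156.8]), array([ 7.2, 40.9]), 73.67)
slot top (array([597.7, 156.9]), array([10.8, 45.3]), 74.07)
slot top (array([597.9, 156.7]), array([12.5, 47.2]), 73.61)
amber top 120 (array([536.4, -58.1]), array([ 9.5, 42.6]), 2.16) green (array([ 539.5, -130.5]), array([11.6, 49. ]), 1.92)
amber top 124 (array([536.1, -57.4]), array([ 9.4, 42.4]), 2.16) green (array([ 539.3, -129.5]), array([11.5, 48.8]), 1.92)
amber top 128 (array([535.9, -56.7]), array([ 9.4, 42.2]), 2.16) green (array([ 539.1, -128.5]), array([11.5, 48.6]), 1.92)
side amber hull [[289.8999938964844, 230.60000610351562], [292.1000061035156, 231.39999389648438], [300.3999938964844, 243.60000610351562], [300.3999938964844, 255.10000610351562], [299.1000061035156, 257.1000061035156], [296.1000061035156, 256.6000061035156], [288.3999938964844, 244.89999389648438], [287.1000061035156, 231.89999389648438]]
rack (array([538.5, -98. ]), array([ 53.1, 157.9]), 1.59)
rdr [array([232.63233894, 188.36129298]), array([278.10595842, 183.89152387])]
```

```bash
python3 - <<'E'
from h import *
t=load('top0');s=load('side0')
print('projs z124 (536.2,-57.4): ',proj(t,[536.2,-57.4,124]),proj(s,[536.2,-57.4,124]))
print(tri(t,proj(t,[536.2,-57.4,124]),s,(294,237.8)))
print('s->z124',onz(s,294,237.8,124))
for x,y in((595,157),): pass
print('slot s/t tri',tri(t,proj(t,[597.7,156.8,88]),s,proj(s,[598.5,153.1,88])))
rk=contu(s,75,190,34,(270,335,245,322)); print('rack side',rect(rk))
im=upc(s)
for P in [(536.2,-57.4,124),(537,-60,34),(598,156.8,88)]:
    p=proj(s,P)*4+1.5; cv2.circle(im,tuple(int(v) for v in p),2,(255,0,255),-1)
# rack corners predicted
def rk(cx,cy,yaw,z,hx=29,hy=79):
    c,n=np.cos(yaw),np.sin(yaw); return [(cx+c*a-n*b,cy+n*a+c*b,z) for a,b in((-hx,-hy),(hx,-hy),(hx,hy),(-hx,hy))]
q=np.array([proj(s,P)*4+1.5 for P in rk(538.5,-98,.0278,34)],np.int32); cv2.polylines(im,[q],True,(0,255,255),1)
cv2.imwrite('pics/chk_s.png',cv2.resize(im[4*215:4*325,4*225:4*345],None,fx=1.6,fy=1.6)); 
cv2.imwrite('pics/chk_s2.png',cv2.resize(im[4*150:4*225,4*225:4*325],None,fx=1.8,fy=1.8))
for y in(91.7,-88.3):
    print(y,robot.inverse_kinematics([536,-57.5,86],[np.pi,0,np.radians(y)]))
    print(robot.inverse_kinematics([597.7,156.8,106],[np.pi,0,np.radians(y+71.9)]))
for y in(163.6,-16.4,73.6): print(robot.inverse_kinematics([490,287,30],[np.pi,0,np.radians(y)]))
E
```

```text
projs z124 (536.2,-57.4):  [343.89059643 217.18783286] [291.90881762 237.43011312]
(array([538.10574546, -58.28609874, 122.65105833]), np.float64(3.8744460000204537))
s->z124 [539.43927407 -59.96036896 124.        ]
slot s/t tri (array([598.94472018, 156.71460584,  85.24588754]), np.float64(1.913848611284312))
rack side (array([538.1, -99.9]), array([ 59., 178.]), 0.08)
91.7 [-0.31387994  0.36562105  1.73717231  0.          1.03879929 -0.34355054]
[ 0.0762729   0.46916546  1.51305131  0.          1.15937588 -1.20828943]
-88.3 [-3.13879938e-01  3.65621046e-01  1.73717231e+00 -4.44089210e-16
  1.03879929e+00  2.79804212e+00]
[ 7.62729027e-02  4.69165463e-01  1.51305131e+00 -4.44089210e-16
  1.15937588e+00  1.93330323e+00]
[ 0.33347202  0.48114764  1.71644494  0.          0.94400007 -0.95109031]
[ 3.33472023e-01  4.81147645e-01  1.71644494e+00 -4.44089210e-16
  9.44000073e-01  2.19050235e+00]
[ 3.33472023e-01  4.81147645e-01  1.71644494e+00 -4.44089210e-16
  9.44000073e-01  6.19706021e-01]
```

View pics/chk_s.png

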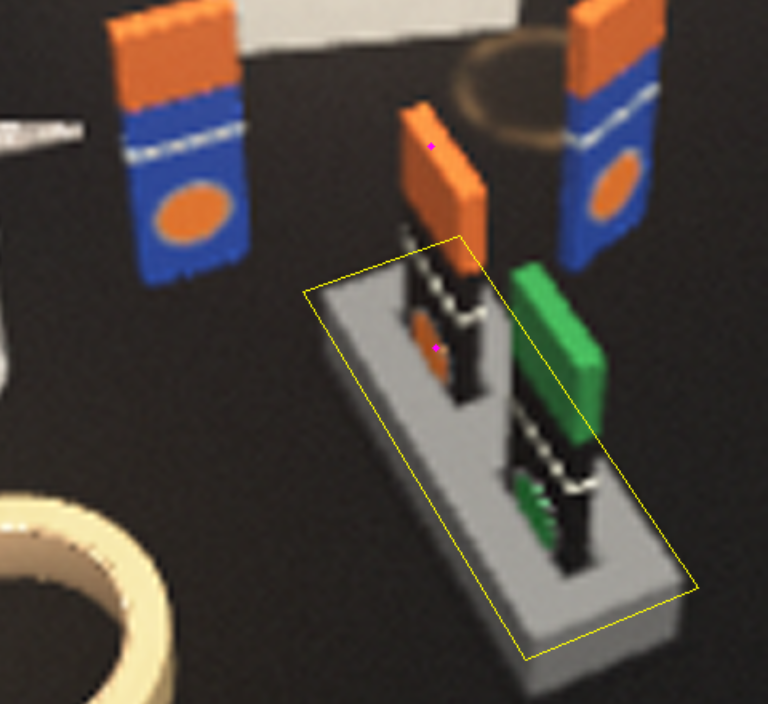

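View pics/chk_s2.png

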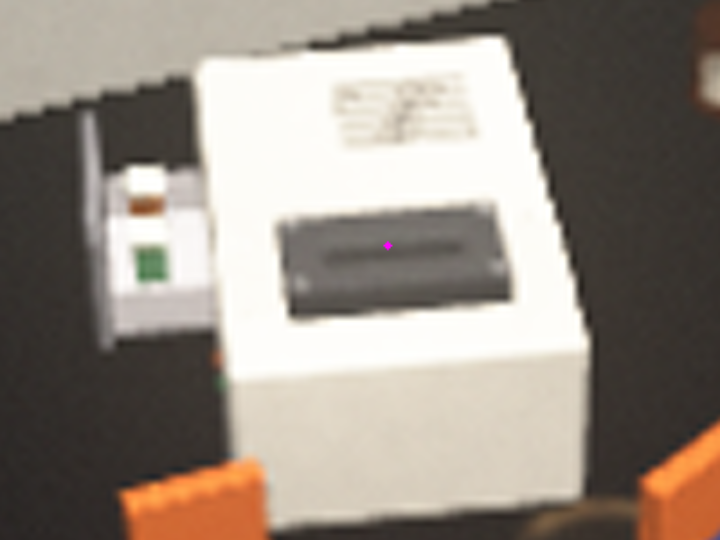

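```bash
python3 - <<'E'
from h import *
t=load('top0')
a=onz(t,155,219.5,62);b=onz(t,196,230.5,62);print(a,b,(a+b)/2)
yaw=np.radians(-16.4);ex=np.array([np.cos(yaw),np.sin(yaw)])
shut=np.array([561.3,266.6])
o=[np.pi,0,np.radians(163.6)]
p=shut-ex*115
robot.move_gripper(0.0)
robot.move_ptp([*p,130],o)
robot.move_linear([*p,34],o,speed=150)
f0=robot.current_contact_force()
r=robot.move_linear([*(shut-ex*55),34],o,speed=100,f_stop=8)
print(r,robot.current_tcp_pos(),robot.current_contact_force(),robot.current_t())
snap('top','top1');snap('side','side1')
E
```

```text
[537.68878572 315.22178217  62.        ] [514.80527979 232.87648537  62.        ] [526.24703276 274.04913377  62.        ]
False [508.05740515 281.94372644  33.78357517] [0.14572891 0.70395451 0.00141589] 4.2833
```

View pics/top1.png

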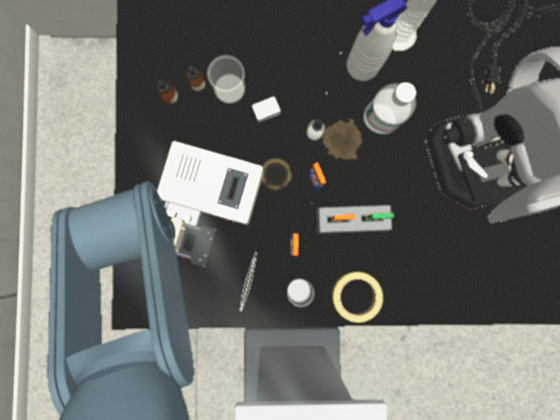

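View pics/side1.png

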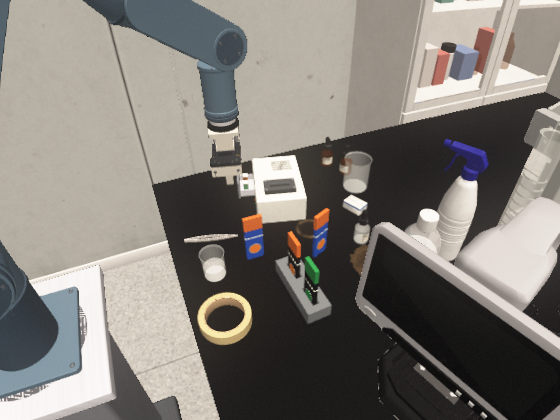

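```bash
python3 - <<'E'
from h import *
yaw=np.radians(-16.4);ex=np.array([np.cos(yaw),np.sin(yaw)]);shut=np.array([561.3,266.6])
o=[np.pi,0,np.radians(163.6)]
robot.move_linear([*(shut-ex*22),34],o,speed=60,f_stop=14)
print(robot.current_tcp_pos(),robot.current_contact_force())
r=robot.move_linear([*(shut+ex*4),34],o,speed=18,f_stop=12)
p=robot.current_tcp_pos();print(r,p,(p[:2]-shut)@ex,robot.current_contact_force(),robot.current_t())
snap('side','side2')
E
python3 - <<'E'
from h import *
cv2.imwrite('pics/c2.png',cv2.resize(load('side2')['img'][130:230,200:330],None,fx=5,fy=5,interpolation=cv2.INTER_CUBIC))
E
```

```text
[540.65164161 272.54757319  33.93292451] [0.04559606 0.11396791 0.79357712]
True [553.10526112 268.7732679   33.51512108] -8.474931148396967 [-0.54697654  0.55062673  0.46064188] 5.9583
```

View pics/c2.png

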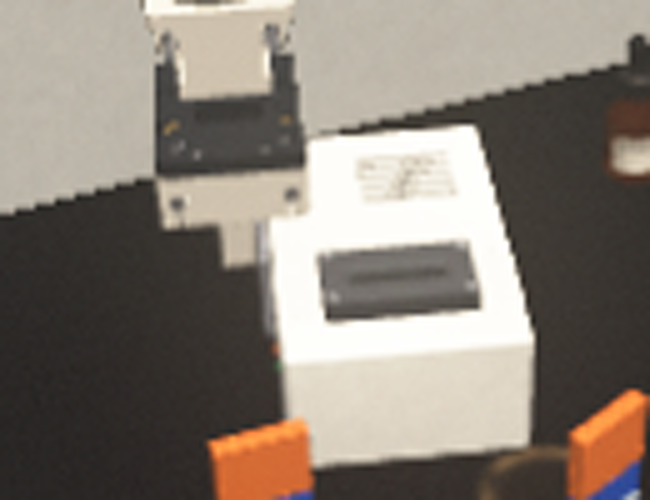

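```bash
python3 - <<'E'
from h import *
yaw=np.radians(-16.4);ex=np.array([np.cos(yaw),np.sin(yaw)]);shut=np.array([561.3,266.6])
o=[np.pi,0,np.radians(163.6)]
r=robot.move_linear([*(shut+ex*6),34],o,speed=15,f_stop=22)
p=robot.current_tcp_pos();print(r,p,(p[:2]-shut)@ex,robot.current_contact_force(),robot.current_t())
robot.move_linear([*(shut-ex*60),60],o,speed=200)
robot.move_linear([*(shut-ex*60),200],o,speed=250)
robot.move_gripper(0.45)
g=np.radians(91.7)
robot.move_ptp([537.2,-58.3,190],[np.pi,0,g])
print(robot.current_t(),robot.current_gripper_width(),robot.current_tcp_pos())
snap('top','top3');snap('side','side3')
E
```

```text
True [552.65719367 268.40960196  32.61953955] -8.802090545663315 [-0.16939742  0.89075801  0.13958209] 6.6
9.875 0.453408692162686 [537.30443853 -57.36005098 190.08685665]
```

View pics/top3.png

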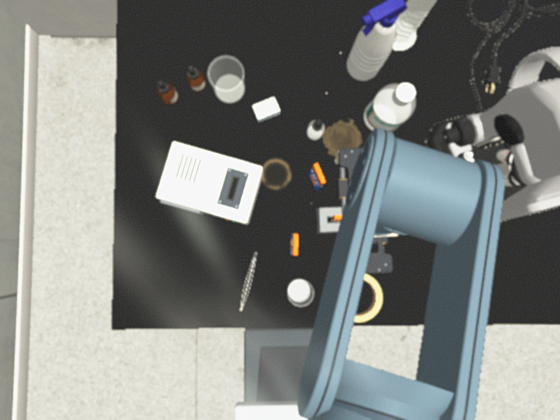

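View pics/side3.png

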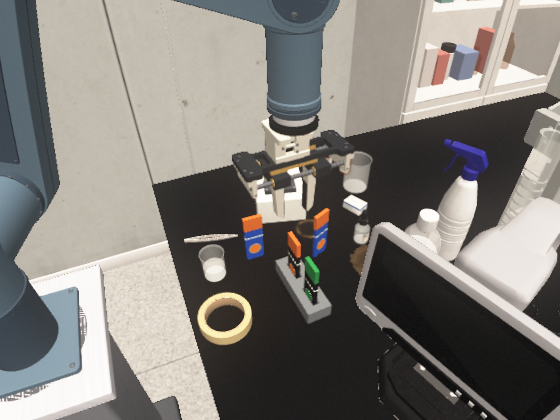

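```bash
python3 - <<'E'
from h import *
t=load('top3');s=load('side3')
print('reader top(white)',rect(contu(t,200,255,76,(150,270,135,228))))
print(robot.current_tcp_pos(),robot.current_eef_rot())
a=cv2.resize(t['img'][135:235,145:275],None,fx=5,fy=5,interpolation=cv2.INTER_CUBIC)
cv2.imwrite('pics/c3.png',a)
cv2.imwrite('pics/c3s.png',cv2.resize(s['img'][150:310,230:360],None,fx=4,fy=4,interpolation=cv2.INTER_CUBIC))
E
```

```text
reader top(white) (array([610.6, 204.8]), array([191.8, 124.5]), 73.87)
[537.39222626 -56.99011535 190.10041426] [ 3.14135054e+00 -2.59760236e-04  1.60294611e+00]
```

View pics/c3.png

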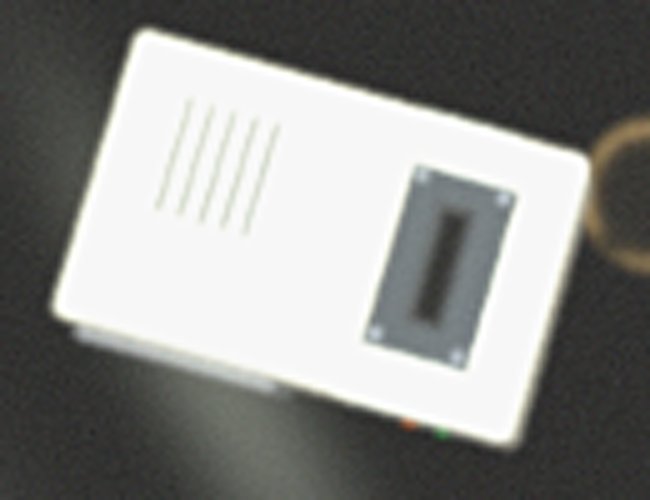

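View pics/c3s.png

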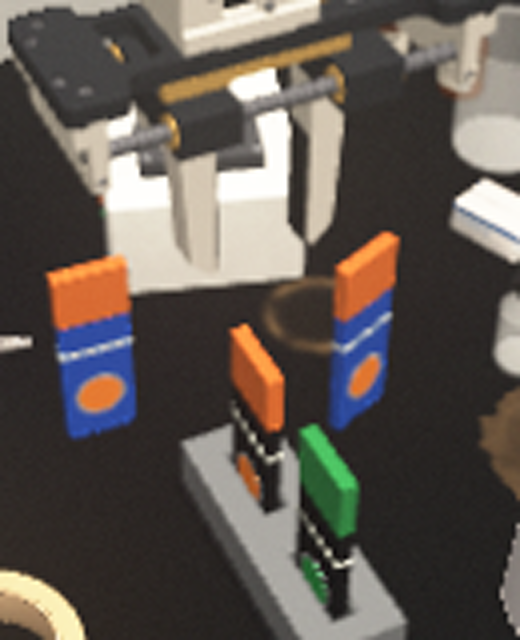

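```bash
python3 - <<'E'
from h import *
s=load('side3');print(proj(s,[537.3,-57.2,190]),proj(s,[536.2,-57.2,124]))
o=[np.pi,0,np.radians(91.7)]
robot.move_linear([537.2,-58.8,140],o,speed=150)
r=robot.move_linear([537.2,-58.8,88],o,speed=80,f_stop=10);print(r,robot.current_tcp_pos(),robot.current_contact_force())
snap('side','side4');snap('top','top4');print(robot.current_t())
s=load('side4')
cv2.imwrite('pics/c4s.png',cv2.resize(s['img'][150:310,230:360],None,fx=4,fy=4,interpolation=cv2.INTER_CUBIC))
E
```

```text
[292.48317162 211.1588306 ] [291.86571301 237.363182  ]
False [537.58139914 -58.96779329  88.38189501] [-0.14522198 -0.51848205 -0.09515358]
11.3583
```

View pics/c4s.png

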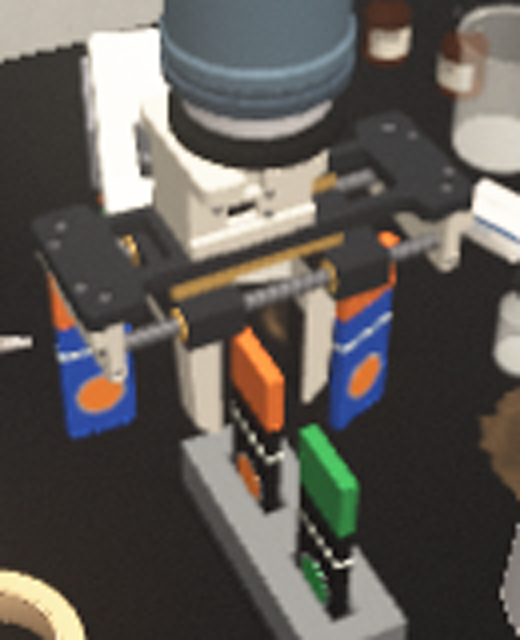

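```bash
python3 - <<'E'
from h import *
robot.move_gripper(0.0);print(robot.current_gripper_width()*93,robot.current_contact_force())
o=[np.pi,0,np.radians(91.7)]
p=robot.current_tcp_pos()
robot.move_linear([p[0],p[1],100],o,speed=50);print(robot.current_contact_force(),robot.current_gripper_width()*93)
robot.move_linear([p[0],p[1],215],o,speed=120)
print(robot.current_contact_force(),robot.current_gripper_width()*93)
robot.move_ptp([597.7,156.8,210],[np.pi,0,np.radians(163.7)])
robot.sleep(.3)
snap('side','side5');snap('top','top5');print(robot.current_t(),robot.current_tcp_pos(),robot.current_eef_rot())
s=load('side5')
cv2.imwrite('pics/c5s.png',cv2.resize(s['img'][110:270,210:340],None,fx=4,fy=4,interpolation=cv2.INTER_CUBIC))
E
```

```text
8.118852516287976 [-0.261939    0.2438389   0.47081011]
[-0.06960143  0.35831287 -0.47025773] 7.721138356613319
[ 1.04457041 -0.04422456 -0.61985555] 7.844713336302737
14.7917 [597.82704408 155.98866568 210.19588371] [3.14155590e+00 2.81869655e-04 2.85560571e+00]
```

View pics/c5s.png

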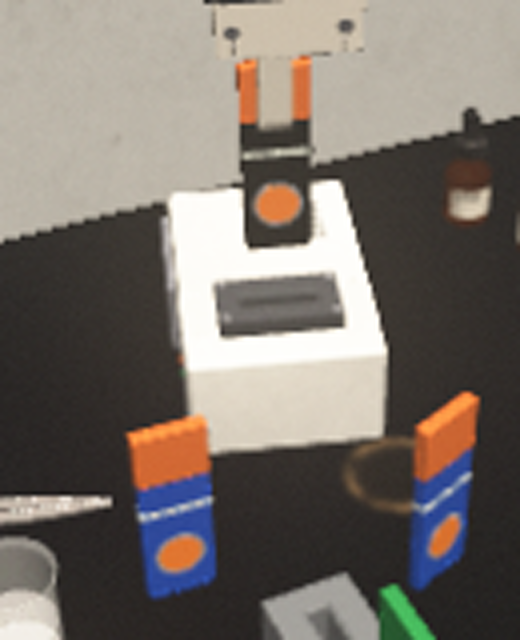

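View pics/top5.png

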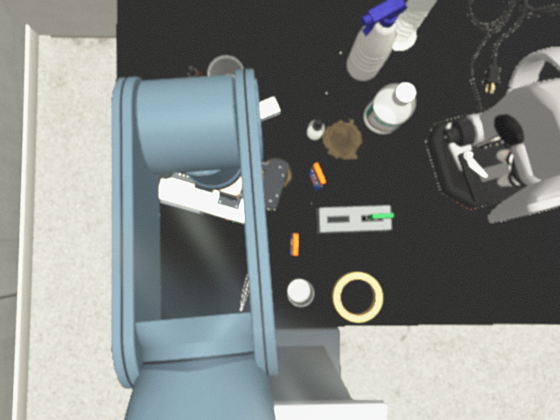

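```bash
cat > blade.py <<'E'
from h import *
def edges(f,u0,u1,rows,th=100):
    g=cv2.cvtColor(load(f)['img'],cv2.COLOR_BGR2GRAY).astype(float)
    L=[];R=[]
    for v in rows:
        r=g[v,u0:u1]; m=np.where(r<th)[0]
        if len(m)==0: continue
        a,b=m[0],m[-1]
        if a==0 or b==len(r)-1: continue
        L.append((u0+a-(th-r[a])/(r[a-1]-r[a]),v)); R.append((u0+b+(th-r[b])/(r[b+1]-r[b]),v))
    return np.array(L),np.array(R)
E
python3 - <<'E'
from blade import *
s=load('side5');g=cv2.cvtColor(s['img'],cv2.COLOR_BGR2GRAY)
for v in range(138,176,2): print(v,g[v,264:296])
E
```

```text
138 [181 181 182 182 183 174 137 135 134 134 147 177 184 184 183 184 185 183
 178 150 136 139 134 146 179 180 180 181 182 184 181 180]
140 [183 183 182 182 182 169 120 125 123 112 126 180 173 168 169 169 164 164
 147  81  56  54  52 111 180 181 183 182 184 182 181 182]
142 [181 180 179 181 182 162  57  55  57  58  75 103 103  98  86  86  83  72
  71  60  56  54  53 113 183 183 184 184 181 184 184 181]
144 [180 182 182 184 183 160  53  56  56  56  56  54  57  55  57  57  57  56
  57  57  54  55  56 110 182 181 182 182 181 182 180 181]
146 [182 182 183 184 182 163  74  55  57  56  57  54  54  56  55  56  55  56
  65  80  82 105  94 111 156 182 181 181 183 180 180 180]
148 [184 183 182 183 185 166 118 165 163 152 152 145 137 155 173 196 175 174
 170 171 170 160 135 133 153 181 182 182 181 180 183 181]
150 [184 184 183 185 186 160  54  56  57  58  58  59  57  57  58  56  58  57
  57  57  57  55  56 111 169 139 137 140 120  57  57  58]
152 [184 185 184 185 183 160  53  58  55  57  58  57  58  59  57  57  57  58
  55  55  57  56  57  57  60  59  59  61  56  57  56  59]
154 [184 184 184 183
[... 764 characters left out ...]
 248 254 254 253 254 254]
166 [253 253 253 253 253 253 246  58  61  59  59  62  75 100 109 105  88  77
  71  59  61  59  57  84 171 227 234 251 253 254 254 254]
168 [252 252 253 252 253 253 246  79  61  59  61  60  59  60  61  58  59  59
  58  58  60  59  58  84 182 234 216 239 254 254 254 254]
170 [252 253 253 253 253 253 247 129  57  61  60  60  59  58  61  59  58  60
  59  57  61  58  70 187 252 253 253 253 253 253 253 253]
172 [252 253 252 253 253 253 253 249 191 190 211 237 236 237 238 240 244 244
 244 246 250 250 251 253 253 253 253 254 254 254 254 253]
174 [252 252 252 253 252 253 253 253 253 253 253 253 253 253 253 253 253 253
 253 253 253 253 253 253 253 253 253 253 253 253 253 253]
```

```bash
python3 - <<'E'
from blade import *
s=load('side5')
from math import *
yaw=radians(-16.3);ex=np.array([cos(yaw),sin(yaw),0]);ey=np.array([-sin(yaw),cos(yaw),0])
T=np.array([597.85,156.0,0])
for z in(126,132,150,174,192,205):
    print(z,'L',proj(s,T-20*ex-4*ey+[0,0,z]).round(1),'Lfar',proj(s,T-20*ex+4*ey+[0,0,z]).round(1),'R',proj(s,T+20*ex-4*ey+[0,0,z]).round(1))
for p in ((269.3,144),(270.5,164),(287.1,144),(287.5,164)):
  pass
# plane of near face: intersect rays
def onplane(d,u,v,P,n):
    e,r=ray(d,u,v); return e+r*((P-e)@n)/(r@n)
P=T-4*ey
for nm,p in dict(L144=(269.6,144),L152=(269.8,152),L160=(270.3,160),L167=(270.6,167),R143=(286.8,143),R144=(287,146),line_l=(272,148),line_r=(284,148),footL=(273,171.2),footR=(284,170.7)).items():
    q=onplane(s,*p,P,ey)-P; print(nm,(q@ex).round(1),q[2].round(1))
h=contu(s,(3,120,100),(20,255,255),0,(270,288,154,168),raw=True); c=h.mean(0); q=onplane(s,*c,P,ey)-P; print('window',c,(q@ex),q[2])
# slot mouth centre from side pixel 
print('slotpix',contu(s,0,96,88,(256,292,180,189),raw=True).mean(0))
E
```

```text
126 L [270.  172.8] Lfar [269.6 170.8] R [286.9 171.3]
132 L [269.9 170.6] Lfar [269.6 168.7] R [286.9 169.2]
150 L [269.6 164.2] Lfar [269.3 162.3] R [286.8 162.8]
174 L [269.2 155.3] Lfar [268.9 153.5] R [286.7 154. ]
192 L [268.9 148.5] Lfar [268.6 146.7] R [286.7 147.1]
205 L [268.7 143.5] Lfar [268.4 141.6] R [286.6 142.1]
L144 -18.1 203.4
L152 -18.4 182.7
L160 -18.0 161.3
L167 -18.0 142.0
R143 20.4 202.6
R144 20.8 194.8
line_l -13.1 192.7
line_r 14.0 190.2
footL -12.8 129.7
footR 13.2 128.5
window [279.02272727 160.64772727] 2.0232839191569507 157.62031581694902
slotpix [279.37175325 184.63311688]
```

```bash
python3 - <<'E'
from h import *
o=[np.pi,0,np.radians(163.7)]
robot.move_linear([597.7,156.8,177],o,speed=80);robot.sleep(.3)
print(robot.current_t(),robot.current_tcp_pos(),robot.current_eef_rot(),robot.current_contact_force(),robot.current_ft_torque())
s=snap('side','side6');t=snap('top','top6')
a=cv2.resize(s['img'][140:215,235:325],None,fx=8,fy=8,interpolation=cv2.INTER_CUBIC)
cv2.imwrite('pics/c6.png',a)
cv2.imwrite('pics/c6t.png',cv2.resize(t['img'][150:230,180:290],None,fx=6,fy=6,interpolation=cv2.INTER_CUBIC))
E
```

```text
15.6583 [597.96910712 156.82752321 177.5329141 ] [3.14128176e+00 8.97896167e-04 2.85713210e+00] [ 0.64887559  1.13234964 -0.90516946] [ 0.00431338 -0.01852736 -0.0491154 ]
```

View pics/c6.png

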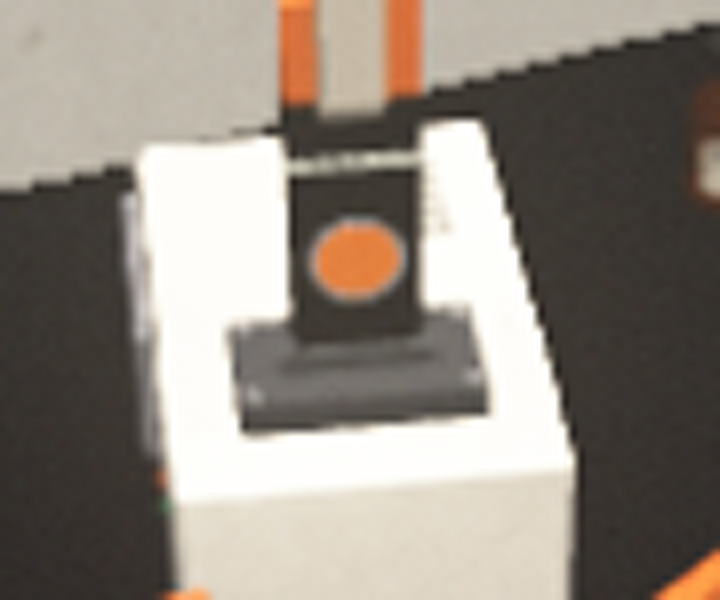

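View pics/c6t.png

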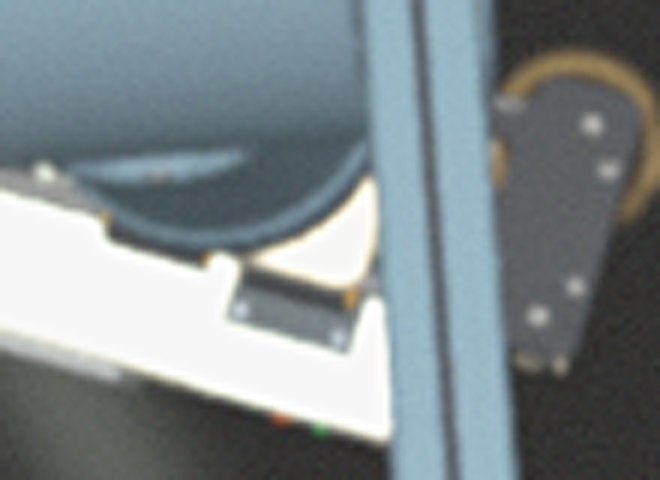

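```bash
python3 - <<'E'
from h import *
s=load('side6');g=cv2.cvtColor(s['img'],cv2.COLOR_BGR2GRAY)
from math import *
yaw=radians(-16.3);ex=np.array([cos(yaw),sin(yaw),0]);ey=np.array([-sin(yaw),cos(yaw),0])
T=np.array([597.9,156.8,0])
for a in(0,):
  for y in(-22,-8,-5,5,8,22): print('collar/slot y',y,proj(s,T+a*ex+y*ey+[0,0,88]).round(2))
print('collar bottom near',proj(s,T-22*ey+[0,0,76]))
for y,z in((-3,93.1),(-4,99)): print('foot',y,proj(s,T+y*ey+[0,0,z]))
for y in(-22,22):
  for x in(-38,38): print('corner',x,y,proj(s,T+x*ex+y*ey+[0,0,88]).round(2))
for u in(276,280,284,290): print(u,g[176:196,u])
s0=load('side3');g=cv2.cvtColor(s['img'],cv2.COLOR_BGR2GRAY)
g0=cv2.cvtColor(load('side0')['img'],cv2.COLOR_BGR2GRAY)
for u in(272,276,280,284): print('clean',u,g0[174:198,u])
for v in(186,187): print('row',v,g0[v,258:302])
E
```

```text
collar/slot y -22 [279.54 189.31]
collar/slot y -8 [278.86 185.81]
collar/slot y -5 [278.72 185.07]
collar/slot y 5 [278.24 182.63]
collar/slot y 8 [278.1  181.91]
collar/slot y 22 [277.45 178.58]
collar bottom near [279.6411781 193.281404 ]
foot -3 [278.57790531 182.87878607]
foot -4 [278.57377628 181.14247099]
corner -38 -22 [263.64 190.7 ]
corner 38 -22 [295.34 187.93]
corner -38 22 [262.12 179.89]
corner 38 22 [292.69 177.28]
276 [134  87  60  58  60  58  61 101  99  85 105 117 112 112  92  85  85 140
 247 254]
280 [153 108  59  58  59  60  73  95  94  91 107 116 116 106  89  84  84 186
 250 254]
284 [ 64  58  59  58  57  55  83  96  89  95 109 117 115  98  85  85  86 241
 253 254]
290 [253 244 172 119 114 117 116 112 108 109 116 116 105  91  84  83 169 248
 253 253]
clean 272 [252 252 252 252 252 220 113 115 116 118 106  89  96 109 113 112  96  87
  85  83 243 253 253 253]
clean 276 [253 252 253 253 248 193 114 116 116 119 100  89 107 115 114 109  94  85
  87 139 245 253 253 253]
clean 280 [253 253 253 252 237 157 115 117 117 109  95  89 108 115 116 103  90  86
  85 182 248 253 253 254]
clean 284 [253 253 253 253 222 114 115 115 120 104  90  96 112 114 114  98  86  85
  88 238 253 253 253 254]
row 186 [252 252 252 252 252 243 100 115 115 114 114 109  96  96  96  98 100 102
 107 106 106 108 108 108 109 110 112 110 111 113 115 113 115 114 121 142
 154 177 244 252 252 252 251 252]
row 187 [251 252 252 252 252 244 124 114 114 115 112 114 109 107 109 111 111 111
 115 116 115 113 115 113 113 115 114 114 114 112 113 115 116 114 115 137
 155 154 232 252 252 252 252 251]
```

```bash
python3 - <<'E'
from h import *
o=[np.pi,0,np.radians(163.7)]
f0=robot.current_contact_force();m0=robot.current_ft_torque()
r=robot.move_linear([597.7,156.8,163],o,speed=15,f_stop=5)
print(r,robot.current_t(),robot.current_tcp_pos(),robot.current_contact_force()-f0,robot.current_ft_torque()-m0)
s=snap('side','side7')
cv2.imwrite('pics/c7.png',cv2.resize(s['img'][140:215,235:325],None,fx=8,fy=8,interpolation=cv2.INTER_CUBIC))
E
```

```text
False 16.8417 [597.78090022 156.82252411 163.11433268] [ 0.95270293 -0.08908706  0.52956639] [-0.0063592   0.06817168 -0.00242122]
```

View pics/c7.png

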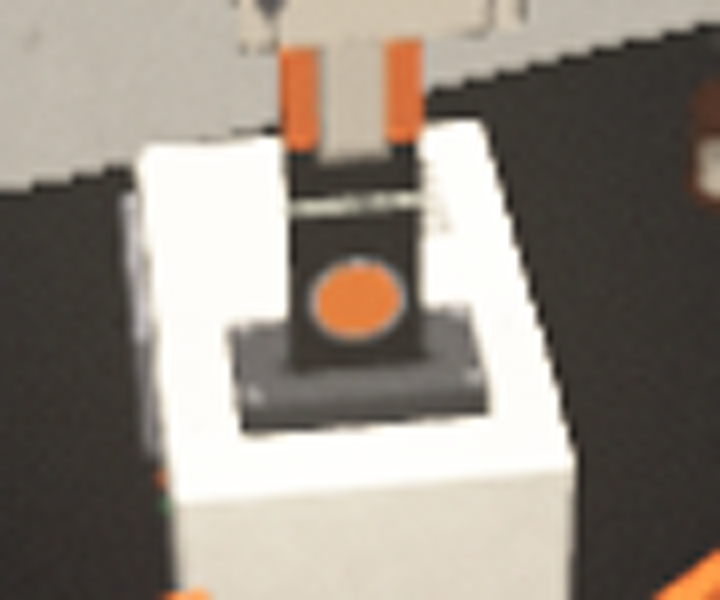

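```bash
python3 - <<'E'
from h import *
from math import *
yaw=radians(-16.3);ex=np.array([cos(yaw),sin(yaw)]);ey=np.array([-sin(yaw),cos(yaw)])
o=[np.pi,0,np.radians(163.7)];C=np.array([597.7,156.8])
r=robot.move_linear([*C,145],o,speed=20,f_stop=5)
print(r,robot.current_tcp_pos(),robot.current_contact_force())
if not r:
  for nm,d in(('+y',ey),('-y',-ey),('+x',ex),('-x',-ex)):
    robot.move_linear([*C,145],o,speed=20);robot.sleep(.15)
    r=robot.move_linear([*(C+4*d),145],o,speed=8,f_stop=4)
    p=robot.current_tcp_pos()[:2]-C; print(nm,r,'ex',round(p@ex,2),'ey',round(p@ey,2),robot.current_contact_force().round(2))
  robot.move_linear([*C,145],o,speed=20)
print(robot.current_t(),robot.current_gripper_width()*93)
E
```

```text
False [597.83790163 156.80768819 145.1921946 ] [ 0.96004307  0.51154722 -1.12543564]
+y True ex -0.47 ey 1.4 [-0.72  0.13 -1.31]
-y True ex -0.37 ey -0.79 [ 0.31  2.21 -0.86]
+x True ex 1.69 ey -0.23 [ 0.46 -0.1  -1.86]
-x True ex -2.28 ey -0.11 [ 1.94 -0.34 -0.11]
21.4417 8.331931332449438
```

```bash
python3 - <<'E'
from h import *
from math import *
yaw=radians(-16.3);ex=np.array([cos(yaw),sin(yaw)]);ey=np.array([-sin(yaw),cos(yaw)])
o=[np.pi,0,np.radians(163.7)];C=np.array([597.7,156.8])+.3*ey-.3*ex
r=robot.move_linear([*C,112],o,speed=20,f_stop=6)
robot.sleep(.3)
print(r,robot.current_t(),robot.current_tcp_pos(),robot.current_eef_rot(),robot.current_contact_force())
s=snap('side','side8')
cv2.imwrite('pics/c8.png',cv2.resize(s['img'][140:215,235:325],None,fx=8,fy=8,interpolation=cv2.INTER_CUBIC))
E
```

```text
False 23.5417 [597.52550212 157.16559185 112.03184112] [3.14157216e+00 6.63827485e-05 2.85707452e+00] [-0.56315836  0.43861259 -1.28786298]
```

View pics/c8.png

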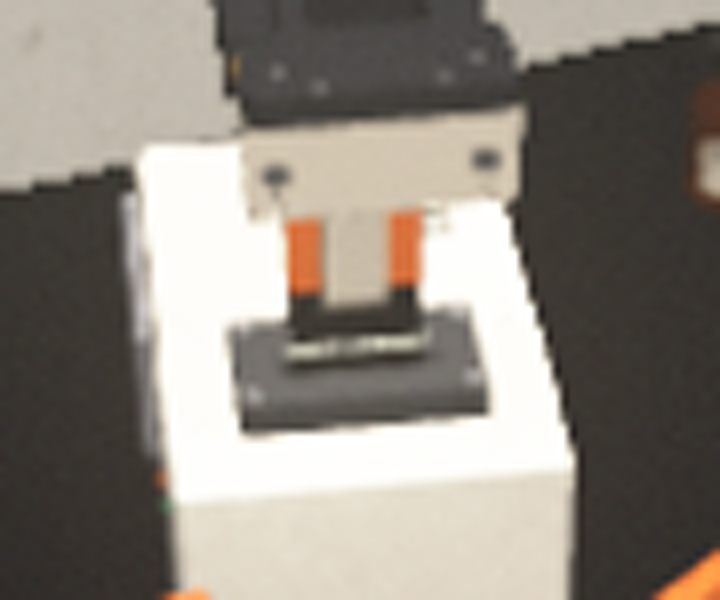

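```bash
python3 - <<'E'
from h import *
from math import *
yaw=radians(-16.3);ex=np.array([cos(yaw),sin(yaw),0]);ey=np.array([-sin(yaw),cos(yaw),0])
def onplane(d,u,v,P,n):
    e,r=ray(d,u,v); return e+r*((P-e)@n)/(r@n)
for f,C,tz,vr in(('side5',(597.85,156,0),210.1,(146,151)),('side6',(597.97,156.83,0),177.4,(157,164)),('side7',(597.78,156.82,0),163.1,(162,169)),('side8',(597.53,157.17,0),112.03,(180,187))):
    d=load(f);g=cv2.cvtColor(d['img'],cv2.COLOR_BGR2GRAY).astype(float);P=np.array(C)-4*ey;out=[]
    for u in range(273,286):
        col=g[vr[0]-2:vr[1]+3,u]; w=np.clip(col-max(100,0),0,None)
        w=np.clip(col-85,0,None) 
        i=np.argmax(g[vr[0]:vr[1],u])+vr[0]; k=np.arange(i-1,i+2); ww=np.clip(g[k,u]-60,0,None)
        v=(ww*k).sum()/ww.sum(); out.append(onplane(d,u,v,P,ey)[2])
    print(f,np.round(np.median(out),2),'tcp-line',round(tz-np.median(out),2))
g=cv2.cvtColor(load('side8')['img'],cv2.COLOR_BGR2GRAY)
for u in(274,278,282): print(g[176:194,u])
E
```

```text
side5 191.93 tcp-line 18.17
side6 159.54 tcp-line 17.86
side7 145.08 tcp-line 18.02
side8 93.82 tcp-line 18.21
[100  70  67  63  58  58  89 180 146  58  86 109 116 114  98  85  84  99]
[189 164 102  58  59  58 107 132  95  58  97 115 117 107  90  85  85 173]
[172 135  79  59  57  58 197 171  66  74 106 114 116 101  88  86  85 228]
```

```bash
python3 - <<'E'
from h import *
from math import *
yaw=radians(-16.3);ex=np.array([cos(yaw),sin(yaw)]);ey=np.array([-sin(yaw),cos(yaw)])
o=[np.pi,0,np.radians(163.7)];C=np.array([597.7,156.8])+.3*ey-.3*ex
r=robot.move_linear([*C,106.2],o,speed=15,f_stop=8)
robot.sleep(.5)
print(r,robot.current_t(),robot.current_eef_rot(),robot.current_gripper_width()*93)
for i in range(4): print(robot.current_tcp_pos().round(2),robot.current_contact_force().round(2),robot.current_ft_torque().round(3));robot.sleep(.1)
s=snap('side','side9');t=snap('top','top9')
cv2.imwrite('pics/c9.png',cv2.resize(s['img'][140:215,235:325],None,fx=8,fy=8,interpolation=cv2.INTER_CUBIC))
g=cv2.cvtColor(s['img'],cv2.COLOR_BGR2GRAY)
for u in(274,278,282): print(g[176:194,u])
for z in(86.5,88,89.5): print(z,proj(s,[*(C-4*ey),z]))
E
```

```text
False 24.625 [3.14157974e+00 3.65495003e-05 2.85709177e+00] 8.07972934905606
[597.5  157.16 106.23] [-0.31  0.52 -0.97] [-0.047 -0.055 -0.01 ]
[597.48 157.2  106.22] [ 0.19  0.3  -1.11] [-0.012  0.021  0.049]
[597.51 157.19 106.23] [ 0.82  0.37 -1.09] [-0.013 -0.001  0.021]
[597.5  157.18 106.18] [ 0.27  0.41 -1.34] [-0.004 -0.017  0.018]
[139 138 105  67  62  60  60  58  78 152 137 110 115 113  96  85  84  97]
[190 190 190 165 100  61  58  60 106 131 124 116 114 109  91  86  86 172]
[187 184 177 137  77  59  59  60 198 182 116 116 115 101  86  83  86 229]
86.5 [278.46987457 185.27788622]
88 [278.45659367 184.7804142 ]
89.5 [278.44328535 184.28190321]
```

View pics/c9.png

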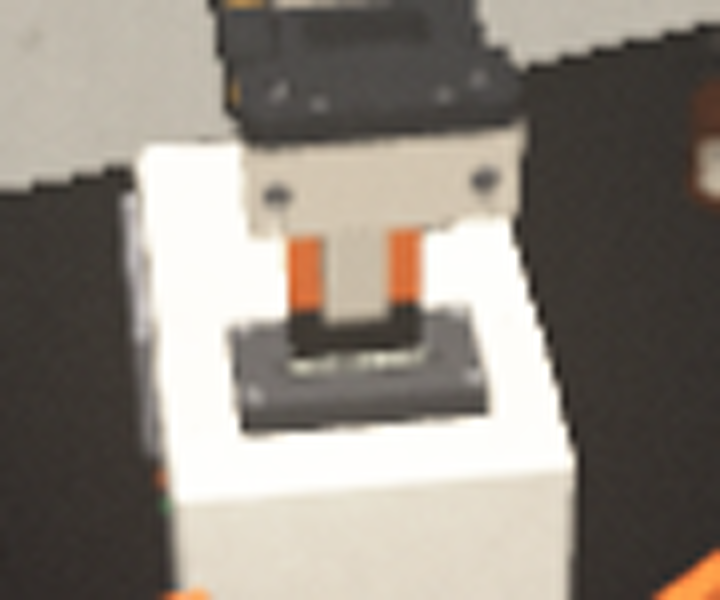

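View pics/side9.png

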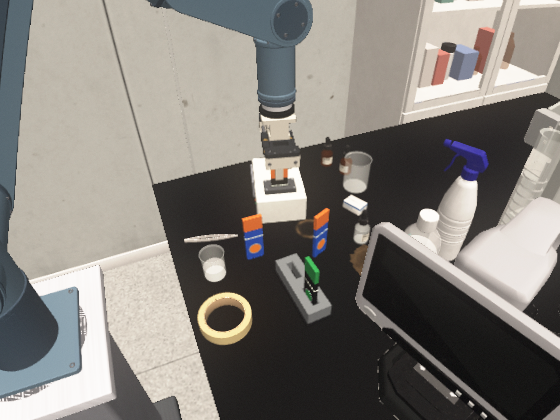

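```bash
python3 -c "
from h import *
robot.hand_in();print(robot.current_t())"
```

```text
the job is handed in; nothing more can be done
the job is handed in; nothing more can be done
```

I pushed the drawer shut, then took the black amber-window blade from the rack and lowered it through the slot until its white line reached the top of the collar. I handed the job in still holding it there. No verdict came back.

**Drawer:** pushing again with 22 N of force did not move it any further in. The pictures show the front plate against the housing.

**Blade height:** the white line sits about 18.1 mm below the fingertip. With the tip at 106.2 mm, that puts the line at 88.0 mm, level with the collar. In the last picture the line is half sunk at the slot's mouth.

**Blade in the slot:** the tool is vertical. I touched all four sides of the slot and centred the blade between them. The last force readings were about 1 N sideways and about 1 N vertically, the vertical part roughly what the blade weighs.

**Left alone:** I did not touch the green filter, the bottle, the beaker or the two blue look-alikes. All of them stand where they were in the last side picture.

**Time:** the last clock reading was about 25 s of the 59 s allowed.

**Disagreement:** at the start the two cameras differed by 2–4 mm on where the slot and the blade were. That is why I centred the blade by touch.

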